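Clamp the tea brick in the crank vise

TASK

Two identical small bench vises stand on the tasting table; one has a brick of pressed tea lying loose between its jaws, the other is empty. Turn the crank handle of the vise with the brick clockwise until its sliding jaw has pushed the brick against the fixed jaw and holds it firmly flat between the two jaws, then let go of the handle.

Things in the scene. Friction and masses are not known exactly. Their poses are not given: they have to be found in the camera images.
- vise: Fixed vise with the tea brick: light wood bed 250 x 110 x 14 mm, dark steel jaws (tops at z 54 mm), crank box 70 x 66 mm (top z 72 mm). Origin: centre of bed underside, on the table; x runs along the bed from crank box to fixed jaw, whose face is at x = 93 mm; z up. Vertical crank axis at x = -85 mm, y = 0. The identical empty vise, not listed, stands on the other side.
- crank_handle (a point): Centre of this vise's upright round dark wood handle, 22 mm diameter, 50 mm tall (z 94 to 144 mm), spinning freely on its pin at the end of a steel crank arm (top z 92 mm), 50 mm from the crank axis, round which it moves in a level circle. Needs about 5 N to turn; stays where left and keeps its clamping force. Its axes mean nothing.
- vise_jaw (a joint): Travel of the sliding jaw (m) along the vise's +x towards the fixed jaw; its face is at x = -17 mm + this. 0 is wide open, at most 12 mm at the start, 40 mm when the brick is clamped. Crank clockwise from above closes it, 14 mm per radian.
- brick_center (a point): Centre of the dark brown pressed tea brick, 70 mm (its x, to be clamped) x 110 mm (y) x 28 mm high, 0.22 kg, six raised squares on top. It lies loose and flat on the vise's bed (top z 14 mm), slightly askew, 4 to 14 mm short of the fixed jaw. Its x is roughly along the vise's x; brick clamped = centre at vise x 58 mm.

How it is judged:
By the outcome, as a careful person would: the job done as asked, in the order asked, and still so for the second after the job is handed in, with the robot touching nothing.
It also fails if it takes over 38 s, if anything falls off the work surface, if the arm or the gripper's body presses on something with over 40 N, if the wrist force passes 120 N, or if a joint passes its speed limit or range.

ROBOT

A 6-joint arm with a two-finger parallel gripper is mounted at the origin on a cart in front of the work surface, level with it; the furniture and walls round the work are solid. World frame = base frame: x ahead of the robot, y to its left, z up, the work surface at z = 0. Lengths are in m, angles in rad, forces in N, time in s.
With the tool pointing down it reaches from about 0.35 to 0.975 m from the base axis. Payload 4.9 kg.
Tool frame: the origin (TCP) lies on the centre line of the jaws, within the pads' length; the fingertips stand ctrl.tcp_to_tips ahead of it and the grasp point (between the pads) lies 3 mm ahead of it (ctrl.tcp_to_tips is the distance from the TCP to the fingertips, in m); z points along the fingers, y is the direction in which the jaws open and shut (so a half turn about z gives the same grasp; the last joint's range is limited). The gripper opens to 85 mm and grips with 20 to 120 N. Pads are 22 mm wide; open, the fingers measure 114 mm over their backs; the gripper's body (76 mm by 85 mm) begins 54 mm behind the grasp point. The pads swing forward as they close: fully open they stand 13 mm farther back than shut.
Start: joints at [1.127, 0.053, 1.613, -0, 1.476, -0.119], TCP at [0.199, 0.592, 0.253] pointing down, gripper open.
Joint ranges: [-3.01, 3.01], [-1.01, 2.22], [0.06, 2.58], [-1.02, 4.17], [0.09, 2.62], [-3.14, 3.14]. Speed limits (rad/s): [2.57, 2.57, 3.14, 3.14, 3.14, 3.14].

INTERFACE

Orientations are given as a rotation vector (axis times angle).
In Python, from station import ctrl, vision gives the robot as it stands.
- The arm moves only by the tool jog_arm, never from a script. Its argument "deltas" is a list of rows, each a list of 7 numbers: the turn, a rotation vector about the tool's x, y, z in rad, then the shift along the tool's x, y, z in cm, then the opening, from 0 (shut) to 1 (fully open). A call has 1 to 12 rows; each row shifts and turns the commanded pose from where the row before left it, along the tool's axes as they then stand; what a row does not reach is not made up. A row lasts 1/12 s, in which the tool goes at most 41.7 mm and 7.16 degrees, less where a joint would pass 70% of its speed; a pose out of reach is approached as far as the arm can. A call with a gripper value outside its range is refused whole. The fingers move at their own pace and stop on an object; "grip_force" is the grip in N (left out, the last holds). Time passes only in rows, so rows that do not move let the fingers close. It gives the time, the measured TCP pose, the force and the opening at its end, in the units of the state.
- ctrl.get_obs(): the state, without advancing time (a new reading comes with each control period).
- vision.get_image(name): name is "side" or "top"; returns (picture, depth): 420x560x3 uint8, red, green, blue; 420x560 float32, m along the optical axis (not along the pixel's ray), 0 where there is no reading.
- vision.calibration(name): a dict with "fx", "fy", "cx", "cy" (pixels), "dist" ([k1, k2, p1, p2, k3] as OpenCV has them; the pictures are not rectified), "rvec" (rotation vector, rad) and "tvec" (3), from world to camera coordinates, as OpenCV has them. Camera axes: x right, y down, z forward; pixel columns grow to the right and rows downward; lengths in m; the calibration is good to about 2 mm. A picture is of the moment at which its call begins. calibration takes no time and is no camera call.
- ctrl.finish_job(): hands the job in, once; it reports no verdict.
The state is a dict: "t": time; "q": joint angles; "dq": joint speeds; "effort": joint torques, N m; "tool_pos": TCP position; "tool_rot": TCP orientation; "contact_force": force on the tool from outside, world axes, zero at the start; "wrist_torque": the same for the moment, N m; "opening": finger opening in m.
Only numpy, scipy, OpenCV 4.12 (cv2) and the standard library are available. Lean on these libraries where they do the work, as an engineer would, in place of code of your own. Each camera call takes 0.05 s, during which the arm holds its last target. There are 200 camera calls.

## Working session

There is one attempt and no reset: what is moved stays moved. The work goes in short steps, Python scripts to look and compute and a tool call to move; the robot and the scene stay as the last step left them, time stands still between calls to the robot, and variables do not carry over. Pictures are saved under pics/ and viewed, about 8 in all and at most 12, crops included, and the job is handed in when it is done.

Besides the shell and the picture viewer there is one more tool, called as name([rows], argument=value, ...), one row to a line, values as JSON. jog_arm: Moves the arm, as the interface text tells. Its arguments: {"type":"object","properties":{"deltas":{"type":"array"},"grip_force":{"type":"number"}},"required":["deltas"]}

```bash
mkdir -p pics && python3 - <<'E'
from station import ctrl, vision
import cv2,numpy as np
print(ctrl.tcp_to_tips, ctrl.get_obs())
for n in("top","side"):
    p,d=vision.get_image(n); cv2.imwrite(f"pics/{n}0.png",cv2.cvtColor(p,cv2.COLOR_RGB2BGR)); np.save(n+"0.npy",d); print(n,vision.calibration(n))
E
```

```text
0.022 {'t': 0.0, 'q': array([ 1.12697501e+00,  5.33870085e-02,  1.61430237e+00,  9.48389946e-06,
        1.47603807e+00, -1.19004033e-01]), 'dq': array([ 0.0009223 ,  0.00028283, -0.00136216,  0.00021582,  0.00039291,
       -0.00152081]), 'effort': array([-1.40383530e-03, -3.93688309e+01, -3.70173776e+01, -2.45503761e-04,
        7.10455875e-03, -5.10372288e-06]), 'tool_pos': array([0.19920406, 0.59178115, 0.2520393 ]), 'tool_rot': array([-0.50788558, -3.09965557,  0.00321668]), 'contact_force': array([-0.24699861,  0.34975754, -0.47628786]), 'wrist_torque': array([0.05012847, 0.01788848, 0.01164049]), 'opening': 0.08517004538061354}
top {'fx': 409.6059318660287, 'fy': 409.6059318660287, 'cx': 283.36321806951275, 'cy': 207.45066151225208, 'dist': array([0.03468942, 0.        , 0.        , 0.        , 0.        ]), 'rvec': array([ 2.20640317, -2.14859712,  0.12023622]), 'tvec': array([-0.05420856,  0.52620401,  0.89733195])}
side {'fx': 427.79553269251306, 'fy': 427.79553269251306, 'cx': 285.0259938762248, 'cy': 209.1037792010101, 'dist': array([-0.08574834,  0.        ,  0.        ,  0.        ,  0.        ]), 'rvec': array([ 0.17257864, -2.71328755,  1.40699424]), 'tvec': array([0.52644202, 0.1306968 , 0.86098349])}
```

View pics/top0.png

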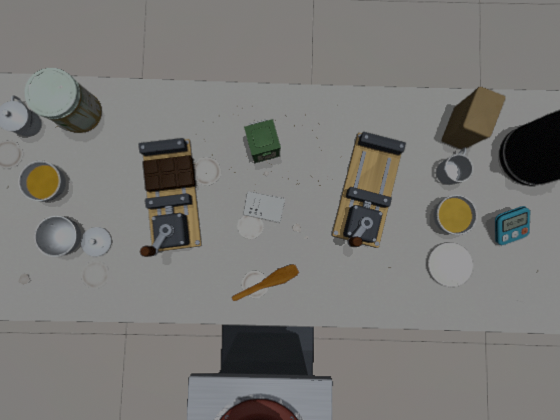

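View pics/side0.png

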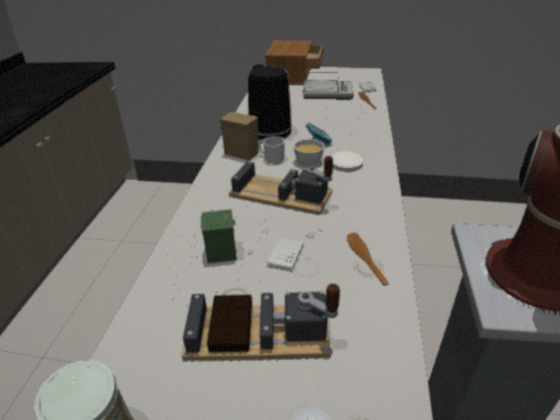

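The top view shows the vise with the brick at the left: fixed jaw about (163,146), brick (169,173), sliding jaw (168,201), crank box (170,231) and handle about (148,251). The empty vise is at the right, with its handle at about (356,241). In the side view the brick vise is in front, with its handle at (333,297).

```bash
cat > h.py <<'E'
from station import ctrl, vision
import cv2,numpy as np
def ray(n,uv):
    c=vision.calibration(n);K=np.array([[c['fx'],0,c['cx']],[0,c['fy'],c['cy']],[0,0,1]])
    R=cv2.Rodrigues(c['rvec'])[0]
    p=cv2.undistortPoints(np.array([[uv]],float),K,c['dist'])[0,0]
    return -R.T@c['tvec'], R.T@np.array([p[0],p[1],1])
def atz(n,uv,z):
    o,d=ray(n,uv); return o+d*(z-o[2])/d[2]
def proj(n,X):
    c=vision.calibration(n);K=np.array([[c['fx'],0,c['cx']],[0,c['fy'],c['cy']],[0,0,1]])
    return cv2.projectPoints(np.array(X,float).reshape(-1,3),c['rvec'],c['tvec'],K,c['dist'])[0][:,0]
def world(n,d):
    vs,us=np.mgrid[0:420,0:560]
    c=vision.calibration(n);K=np.array([[c['fx'],0,c['cx']],[0,c['fy'],c['cy']],[0,0,1]])
    p=cv2.undistortPoints(np.stack([us,vs],-1).reshape(-1,1,2).astype(float),K,c['dist'])[:,0]
    P=np.c_[p,np.ones(len(p))]*d.reshape(-1,1)
    return ((P-c['tvec'])@cv2.Rodrigues(c['rvec'])[0]).reshape(420,560,3)
E
python3 - <<'E'
from h import *
W=world("top",np.load("top0.npy"))
roi=np.zeros((420,560),bool); roi[125:265,125:215]=1
def rect(lo,hi,r=roi):
    m=r&(W[...,2]>lo)&(W[...,2]<hi); P=W[m]; print(lo,hi,m.sum(),P.mean(0).round(4),cv2.minAreaRect(P[:,:2].astype(np.float32)))
rect(.006,.025);rect(.047,.060);rect(.065,.079);rect(.083,.1);rect(.12,.16)
up=roi.copy();up[165:]=0;rect(.047,.06,up)
lo=roi.copy();lo[:185]=0;rect(.047,.06,lo)
rect(.034,.046)
S=world("side",np.load("side0.npy")); 
r=np.zeros((420,560),bool); r[275:320,315:350]=1
m=r&(S[...,2]>.1)&(S[...,2]<.16);print("side handle",m.sum(),S[m].mean(0),S[m].min(0),S[m].max(0))
for n,b in(("top",(125,215,130,265)),("side",(170,360,270,370))):
    i=cv2.imread(f"pics/{n}0.png")[b[2]:b[3],b[0]:b[1]]; cv2.imwrite(f"pics/{n}c.png",cv2.convertScaleAbs(cv2.resize(i,None,fx=4,fy=4,interpolation=2),alpha=1.6))
E
```

```text
0.006 0.025 1500 [0.5317 0.1998 0.014 ] ((0.5523642897605896, 0.21540868282318115), (0.24943307042121887, 0.11630292981863022), 7.762528896331787)
0.047 0.06 1046 [0.5884 0.2205 0.0534] ((0.5511640310287476, 0.21500132977962494), (0.23725448548793793, 0.10160201787948608), 9.624621391296387)
0.065 0.079 784 [0.4711 0.1994 0.071 ] ((0.468597948551178, 0.20393764972686768), (0.06948017328977585, 0.06771177053451538), 8.700263977050781)
0.083 0.1 267 [0.4563 0.2096 0.0909] ((0.4502577781677246, 0.216160848736763), (0.02625243179500103, 0.06922861933708191), 56.86901092529297)
0.12 0.16 118 [0.4249 0.2258 0.139 ] ((0.4241708815097809, 0.22798869013786316), (0.019528429955244064, 0.020199328660964966), 1.4411579370498657)
0.047 0.06 506 [0.6547 0.2319 0.053 ] ((0.655707597732544, 0.2327544093132019), (0.025169769302010536, 0.10169568657875061), 9.211163520812988)
0.047 0.06 539 [0.5262 0.2098 0.0537] ((0.4893040359020233, 0.20712463557720184), (0.11192145198583603, 0.09605758637189865), 8.608016014099121)
0.034 0.046 1716 [0.5929 0.2167 0.0406] ((0.5492014288902283, 0.2104068100452423), (0.23204770684242249, 0.11179250478744507), 9.770675659179688)
side handle 360 [0.42447753 0.23450916 0.12765287] [0.41350547 0.22094688 0.10002286] [0.43546851 0.24007934 0.14567868]
```

View pics/topc.png

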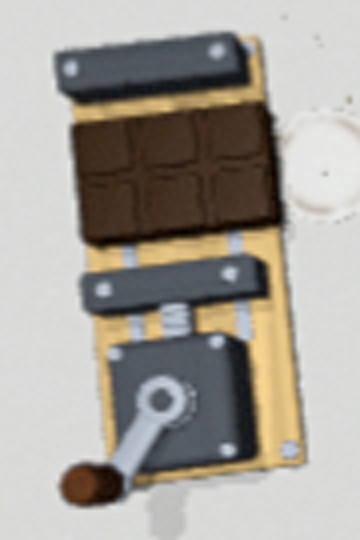

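The crop shows the crank pivot near the box's middle, the handle to its lower left, and the brick slightly askew with gaps at both jaws.

The depth fit puts the vise centre at about (0.552, 0.215) with a yaw of about 9°. The crank axis is near (0.4685, 0.203) and the handle near (0.4245, 0.228), so the radius comes out at 50.6 mm against the 50 mm expected, and the fixed jaw also fits. I'll move above the handle first.

jog_arm([
  [0, 0, 0, -2.75, -2.27, 0, 1],
  [0, 0, 0, -2.75, -2.27, 0, 1],
  [0, 0, 0, -2.75, -2.27, 0, 1],
  [0, 0, 0, -2.75, -2.27, 0, 1],
  [0, 0, 0, -2.75, -2.27, 0, 1],
  [0, 0, 0, -2.75, -2.27, 0, 1],
  [0, 0, 0, -2.75, -2.27, 0, 1],
  [0, 0, 0, -2.75, -2.27, 0, 1],
  [0, 0, 0, -2.75, -2.27, 0, 1],
  [0, 0, 0, -2.75, -2.27, 0, 1],
  [0, 0, 0, -2.75, -2.27, 0, 1],
  [0, 0, 0, -2.75, -2.27, 0, 1],
])

```text
t: 1.1
tool_pos: [0.4256, 0.2271, 0.2529]
tool_rot: [-0.508, -3.1, 0.0]
contact_force: [0.7, -0.6, 0.1]
opening: 0.0851
```

jog_arm([
  [0, 0, 0, 0, 0, 0, 1],
  [0, 0, 0, 0, 0, 0, 1],
])

```text
t: 1.27
tool_pos: [0.4257, 0.2275, 0.2528]
tool_rot: [-0.514, -3.098, 0.0]
contact_force: [0.0, -0.5, -0.2]
opening: 0.0853
```

jog_arm([
  [0, 0, 0, 0.1, 0, 2.1, 1],
  [0, 0, 0, 0, 0, 2.1, 1],
  [0, 0, 0, 0, 0, 2.1, 1],
  [0, 0, 0, 0, 0, 2.1, 1],
  [0, 0, 0, 0, 0, 2.1, 1],
  [0, 0, 0, 0, 0, 2.1, 1],
  [0, 0, 0, 0, 0, 0, 1],
])

```text
t: 1.85
tool_pos: [0.4203, 0.2292, 0.1222]
tool_rot: [-0.503, -3.092, 0.007]
contact_force: [-0.7, -0.8, -0.3]
opening: 0.0854
```

jog_arm([
  [0, 0, 0, 0, 0, 0, 0],
  [0, 0, 0, 0, 0, 0, 0],
  [0, 0, 0, 0, 0, 0, 0],
  [0, 0, 0, 0, 0, 0, 0],
  [0, 0, 0, 0, 0, 0, 0],
  [0, 0, 0, 0, 0, 0, 0],
  [0, 0, 0, 0, 0, 0, 0],
  [0, 0, 0, 0, 0, 0, 0],
  [0, 0, 0, 0, 0, 0, 0],
  [0, 0, 0, 0, 0, 0, 0],
], grip_force=40)

```text
t: 2.68
tool_pos: [0.425, 0.2291, 0.1287]
tool_rot: [0.508, 3.099, 0.0]
contact_force: [-1.5, -1.6, 6.8]
opening: 0.0209
```

```bash
python3 - <<'E'
from h import *
o=ctrl.get_obs();print(o['tool_pos'],o['tool_rot'],o['opening'],o['contact_force'],o['q'])
p,d=vision.get_image("side"); cv2.imwrite("pics/s1.png",cv2.cvtColor(cv2.convertScaleAbs(cv2.resize(p[170:380,160:440],None,fx=2.5,fy=2.5),alpha=1.6),cv2.COLOR_RGB2BGR))
R=cv2.Rodrigues(o['tool_rot'])[0]
# sliding jaw face at start
W=world("top",np.load("top0.npy"));c=np.array([.5524,.2154]);e=np.array([np.cos(.16),np.sin(.16)])
L=(W[...,:2]-c)@e; Y=(W[...,:2]-c)@np.array([-e[1],e[0]])
m=(abs(W[...,2]-.0535)<.003)&(abs(Y)<.05)&(abs(L+.02)<.05);print("jaw x",np.percentile(L[m],[1,5,50,95,99]))
A=np.array([.4685,.203]);
v=o['tool_pos'][:2]-A;print("r",np.hypot(*v),"ang",np.degrees(np.arctan2(v[1],v[0])))
E
```

```text
[0.42495728 0.2291289  0.12869661] [5.08061325e-01 3.09893946e+00 3.81566339e-04] 0.020852189026826805 [-1.47639164 -1.62050172  6.82344179] [ 3.40416780e-01 -1.83819008e-01  2.05345489e+00 -4.23829009e-04
  1.27071658e+00 -9.05252123e-01]
jaw x [-0.0553599  -0.02921453 -0.01976272 -0.00915003 -0.00810277]
r 0.050780781031357546 ang 149.03308471752467
```

View pics/s1.png

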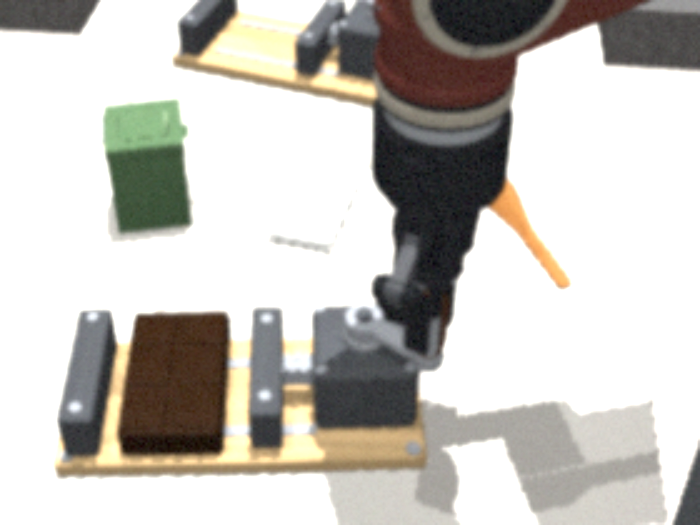

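The fingers hold the handle: opening 21 mm on a 22 mm handle, with the gripper at (430,300) in the crop. The jaw travel is now about 9 mm, so it needs about 127° more clockwise. I'll start along the arc in half steps and watch the force.

jog_arm([
  [0, 0, 0, -0.11, 0.42, -0.1, 0],
  [0, 0, 0, -0.15, 0.41, 0, 0],
  [0, 0, 0, -0.18, 0.4, 0, 0],
  [0, 0, 0, -0.22, 0.38, 0, 0],
  [0, 0, 0, -0.25, 0.36, 0, 0],
  [0, 0, 0, -0.27, 0.34, 0, 0],
])

```text
t: 3.23
tool_pos: [0.4433, 0.2476, 0.1287]
tool_rot: [-0.508, -3.1, 0.001]
contact_force: [-2.4, -4.1, 4.8]
opening: 0.0204
```

jog_arm([
  [0, 0, 0, -0.31, 0.31, 0, 0],
  [0, 0, 0, -0.33, 0.28, 0, 0],
  [0, 0, 0, -0.36, 0.25, 0, 0],
  [0, 0, 0, -0.37, 0.22, 0, 0],
])

```text
t: 3.57
tool_pos: [0.4595, 0.2534, 0.1286]
tool_rot: [-0.507, -3.1, 0.0]
contact_force: [-4.2, -4.2, 5.1]
opening: 0.021
```

jog_arm([
  [0, 0, 0, -0.39, 0.19, 0, 0],
  [0, 0, 0, -0.41, 0.15, 0, 0],
  [0, 0, 0, -0.42, 0.12, 0, 0],
  [0, 0, 0, -0.43, 0.08, 0, 0],
  [0, 0, 0, -0.43, 0.04, 0, 0],
  [0, 0, 0, -0.44, 0.0, 0, 0],
])

```text
t: 4.07
tool_pos: [0.4849, 0.2512, 0.1287]
tool_rot: [-0.507, -3.098, -0.001]
contact_force: [-5.3, -0.9, 5.9]
opening: 0.0209
```

jog_arm([
  [0, 0, 0, -0.44, -0.03, 0, 0],
  [0, 0, 0, -0.43, -0.07, 0, 0],
  [0, 0, 0, -0.42, -0.11, 0, 0],
  [0, 0, 0, -0.41, -0.15, 0, 0],
])

```text
t: 4.4
tool_pos: [0.4998, 0.2428, 0.1287]
tool_rot: [-0.507, -3.098, -0.003]
contact_force: [-5.5, -0.1, 6.4]
opening: 0.0205
```

```bash
python3 - <<'E'
from h import *
o=ctrl.get_obs();print(o['tool_pos'],o['contact_force'],o['opening'])
P=np.array([[.4250,.2291],[.4433,.2476],[.4595,.2534],o['tool_pos'][:2]])
from scipy.optimize import least_squares
print(least_squares(lambda c:np.hypot(*(P-c).T)-.05,[.4685,.203]))
p,d=vision.get_image("side"); cv2.imwrite("pics/s2.png",cv2.cvtColor(cv2.convertScaleAbs(cv2.resize(p[250:370,160:400],None,fx=3,fy=3),alpha=1.6),cv2.COLOR_RGB2BGR))
E
```

```text
[0.49977712 0.24280629 0.1286541 ] [-5.47560632 -0.12936755  6.4272494 ] 0.020508044084486293
     message: `gtol` termination condition is satisfied.
     success: True
      status: 1
         fun: [-1.086e-04  9.152e-05  2.877e-05 -6.891e-05]
           x: [ 4.682e-01  2.041e-01]
        cost: 1.2878395310283713e-08
         jac: [[ 8.658e-01 -5.004e-01]
               [ 4.970e-01 -8.678e-01]
               [ 1.738e-01 -9.848e-01]
               [-6.325e-01 -7.745e-01]]
        grad: [ 4.340e-09 -8.763e-09]
  optimality: 8.762549023698515e-09
 active_mask: [ 0.000e+00  0.000e+00]
        nfev: 3
        njev: 3
```

View pics/s2.png

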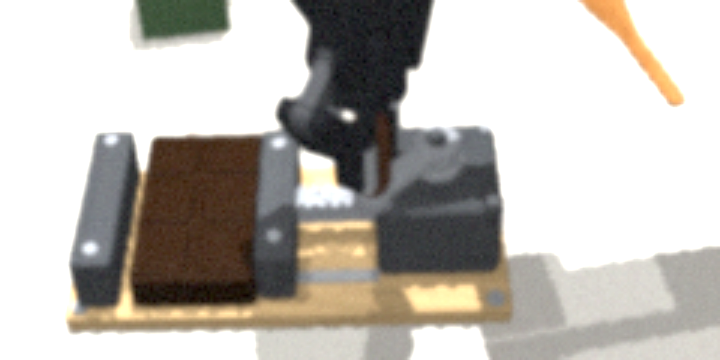

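The jaw has reached the brick and is pushing it; a gap to the fixed jaw remains at about (135,220). The circle fit gives a residual of 0.1 mm, with about 29° left.

jog_arm([
  [0, 0, 0, -0.4, -0.18, 0, 0],
  [0, 0, 0, -0.38, -0.21, 0, 0],
  [0, 0, 0, -0.36, -0.25, 0, 0],
  [0, 0, 0, -0.34, -0.28, 0, 0],
])

```text
t: 4.78
tool_pos: [0.5111, 0.2298, 0.1287]
tool_rot: [-0.507, -3.099, -0.005]
contact_force: [-3.4, 3.4, 5.8]
opening: 0.0209
```

jog_arm([
  [0, 0, 0, -0.16, -0.15, 0, 0],
  [0, 0, 0, -0.15, -0.15, 0, 0],
])

```text
t: 4.95
tool_pos: [0.5131, 0.226, 0.1287]
tool_rot: [-0.508, -3.099, -0.006]
contact_force: [-3.7, 4.0, 5.5]
opening: 0.0206
```

jog_arm([
  [0, 0, 0, -0.15, -0.16, 0, 0],
  [0, 0, 0, 0, 0, 0, 0],
])

```text
t: 5.12
tool_pos: [0.5138, 0.2245, 0.1287]
tool_rot: [-0.508, -3.099, -0.008]
contact_force: [-4.1, 5.8, 5.7]
opening: 0.0207
```

jog_arm([
  [0, 0, 0, -0.15, -0.16, 0, 0],
  [0, 0, 0, 0, 0, 0, 0],
])

```text
t: 5.28
tool_pos: [0.514, 0.224, 0.1287]
tool_rot: [-0.508, -3.097, -0.012]
contact_force: [-5.6, 10.8, 5.5]
opening: 0.0211
```

jog_arm([
  [0, 0, 0, -0.14, -0.16, 0, 0],
  [0, 0, 0, 0, 0, 0, 0],
])

```text
t: 5.45
tool_pos: [0.5142, 0.2234, 0.1287]
tool_rot: [-0.507, -3.095, -0.017]
contact_force: [-8.8, 16.4, 6.2]
opening: 0.0209
```

jog_arm([
  [0, 0, 0, -0.14, -0.17, 0, 0],
  [0, 0, 0, 0, 0, 0, 0],
  [0, 0, 0, 0, 0, 0, 0],
])

```text
t: 5.7
tool_pos: [0.5144, 0.2229, 0.1287]
tool_rot: [-0.506, -3.094, -0.021]
contact_force: [-11.0, 20.8, 5.8]
opening: 0.0207
```

```bash
python3 - <<'E'
from h import *
o=ctrl.get_obs();print(o['tool_pos'],o['contact_force'],o['opening'])
p,d=vision.get_image("side"); cv2.imwrite("pics/s3.png",cv2.cvtColor(cv2.convertScaleAbs(cv2.resize(p[250:370,160:400],None,fx=3,fy=3),alpha=1.6),cv2.COLOR_RGB2BGR))
E
```

```text
[0.5144165  0.22290565 0.12867613] [-10.95949729  20.7614466    5.7959796 ] 0.020749095921827762
```

View pics/s3.png

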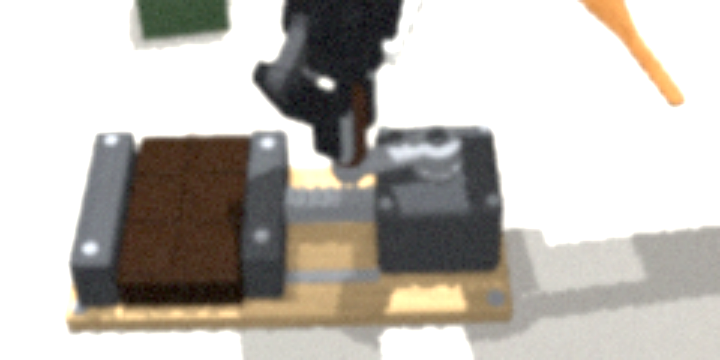

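The brick now sits flush between both jaws, with no gap at either side, and the handle stalls at about 23 N. I'll release and rise.

jog_arm([
  [0, 0, 0, 0.2, 0.25, 0, 0],
  [0, 0, 0, 0, 0, 0, 0.5],
  [0, 0, 0, 0, 0, 0, 1],
  [0, 0, 0, 0, 0, 0, 1],
  [0, 0, 0, 0, 0, 0, 1],
  [0, 0, 0, 0, 0, 0, 1],
  [0, 0, 0, 0, 0, 0, 1],
  [0, 0, 0, 0, 0, 0, 1],
])

```text
t: 6.42
tool_pos: [0.5155, 0.219, 0.1282]
tool_rot: [-0.509, -3.1, -0.0]
contact_force: [-0.6, 0.2, -0.4]
opening: 0.0853
```

jog_arm([
  [0, 0, 0, 0, 0, -1, 1],
  [0, 0, 0, 0, 0, -1.5, 1],
  [0, 0, 0, 0, 0, -2, 1],
  [0, 0, 0, 0, 0, -2, 1],
  [0, 0, 0, 0, 0, -2, 1],
  [0, 0, 0, 0, 0, -2, 1],
  [0, 0, 0, 0, 0, -2, 1],
  [0, 0, 0, 3, 2, 0, 1],
  [0, 0, 0, 3, 2, 0, 1],
  [0, 0, 0, 3, 2, 0, 1],
  [0, 0, 0, 3, 2, 0, 1],
  [0, 0, 0, 3, 2, 0, 1],
])

```text
t: 7.42
tool_pos: [0.4041, 0.363, 0.2545]
tool_rot: [0.509, 3.099, 0.002]
contact_force: [0.3, 0.8, 0.2]
opening: 0.0858
```

jog_arm([
  [0, 0, 0, 3, 2, 0, 1],
  [0, 0, 0, 3, 2, 0, 1],
  [0, 0, 0, 3, 2, 0, 1],
  [0, 0, 0, 0, 0, 0, 1],
  [0, 0, 0, 0, 0, 0, 1],
])

```text
t: 7.83
tool_pos: [0.3379, 0.4486, 0.2541]
tool_rot: [0.503, 3.1, 0.001]
contact_force: [0.8, 0.3, -0.9]
opening: 0.0851
```

```bash
python3 - <<'E'
from h import *
o=ctrl.get_obs();print(o['t'],o['tool_pos'],o['contact_force'],o['opening'])
p,d=vision.get_image("top"); cv2.imwrite("pics/t4.png",cv2.cvtColor(cv2.convertScaleAbs(cv2.resize(p[130:265,60:240],None,fx=4,fy=4),alpha=1.6),cv2.COLOR_RGB2BGR))
W=world("top",d);c=np.array([.5524,.2154]);e=np.array([np.cos(.16),np.sin(.16)])
L=(W[...,:2]-c)@e; Y=(W[...,:2]-c)@np.array([-e[1],e[0]])
m=(abs(W[...,2]-.0535)<.003)&(abs(Y)<.045)&(abs(L-.01)<.04);print("jaw x",np.percentile(L[m],[1,5,50,95,99]))
m=(W[...,2]>.12)&(W[...,2]<.16)&(abs(L+.06)<.1)&(abs(Y)<.08)
if m.any():
    h=W[m].mean(0);v=h[:2]-[.4682,.2041];print("handle",h,np.hypot(*v),np.degrees(np.arctan2(v[1],v[0])))
E
```

```text
7.8333 [0.33793087 0.44855304 0.25408599] [ 0.83828837  0.267644   -0.86529398] 0.08514914225797751
jaw x [-0.02359375  0.00136844  0.01124838  0.02142792  0.02250814]
handle [0.51265636 0.22311512 0.13819258] 0.048352280408538 23.15762880597916
```

View pics/t4.png

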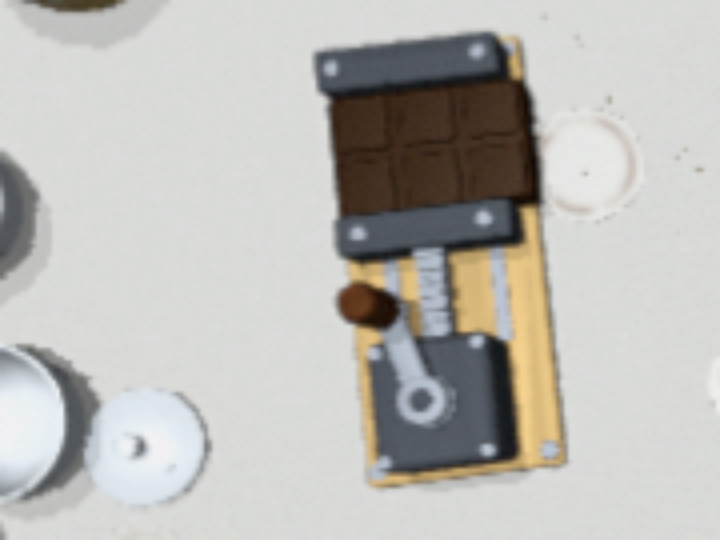

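The brick lies flat and square between the two jaws (crop rows 85 to 205). The jaw face is at 22.5 mm, against 23 mm expected, and the handle is free and has stayed put.

```bash
python3 -c "from station import ctrl; print(ctrl.finish_job())"
```

```text
the job is handed in; nothing more can be done
None
```

The brick is clamped flat between the jaws of its vise, and the job is handed in at about 7.9 s of the 38 s allowed. I gripped the crank handle, turned it about 127° clockwise until it stalled at about 23 N of horizontal force, then let go and backed the arm away.

- **Jaw position:** the last top picture put the sliding jaw's face at vise x of about 22.5 mm, against 23 mm when clamped. That is within measuring error.
- **Brick:** it sits square against both jaws, with no gap seen.
- **Handle:** it stayed where I left it, at about 23° round the crank axis in world axes, where it was while gripped.
- **Robot:** the gripper is open and touching nothing, with contact force near zero.

None of my checks failed. One small disagreement: the handle's last measured radius was 48.4 mm, against the nominal 50 mm, which is within the camera's roughly 2 mm accuracy.

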